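Set the format of a terrazzo mould and charge it with stone chips

TASK

Set up the casting channel for the next terrazzo sample: slide the two white bulkheads inward along the channel, without lifting them, until the steel face of each just meets its scribed red line. Then empty all the stone chips from the pouring trays into the cell between the bulkheads, and stand every tray back flat on the black mat. The bulkheads must still be on their lines at the end; leave the dye bottle and the petri dish alone.

Things in the scene. Friction and masses are not known exactly. Their poses are not given: they have to be found in the camera images.
- mould: aluminium casting channel, fixed to the bench. Bed 150 x 400 x 10 mm; two steel side rails run along its y axis, 34 mm high above the bed and 12 mm thick, 96 mm apart inside (x from -48 to +48 mm). Both ends are open. Origin: centre of the underside; y runs along the channel to the robot's left, z up. The bed's upper face is at z = 10 mm, the rails' tops at z = 44 mm.
- cell (a point): middle of the casting cell, on the bed of the channel midway between the two scribed lines; axes as the mould's. The cell is 96 mm (x) by 120 mm (y), 34 mm deep.
- line_left (a point): middle of the left scribed line: a thin dark red line across the bed (and up both rails) 60 mm along +y from the cell's middle; axes as the mould's, on the bed's upper face
- line_right (a point): middle of the right scribed line, 60 mm along -y from the cell's middle; axes as the mould's
- bulkhead_left: white plastic block with a steel facing on its inner end, 92 (x) x 90 (y, along the channel) x 34 mm high, 0.55 kg, lying loose on the bed between the rails with 2 mm of play a side, left (+y) of its line; slides with friction of a few N and stays where it is left. Origin: centre of the underside; its inner (steel) face is at y = -45 mm, its outer end at y = +45 mm.
- face_left (a point): middle of the lower edge of the left bulkhead's inner steel face, the edge that is to meet the left line
- bulkhead_right: the same block at the right end, right (-y) of its line. Origin: centre of the underside; inner steel face at y = +45 mm, outer end at y = -45 mm.
- face_right (a point): middle of the lower edge of the right bulkhead's inner steel face, the edge that is to meet the right line
- mat: black rubber mat, 250 (x) x 340 (y) x 3 mm, fixed on the bench at the robot's right; the trays stand on it. Origin: centre of the underside, z up.
- tray_teal: loose steel pouring tray with the teal chips (it may be empty), 0.2 kg. Trough 70 mm wide (64 inside), walls 26 high, floor 3 thick, from x = -58 to +50 mm; then the floor rises 6 mm to the open spout, 56 mm wide inside, its lip at x = +81, z = 8 mm. Origin: underside on the middle line; x to the spout, z up. Chips slide from 20 degrees of tilt, over the spout's rise from 30
- tray_white: tray like tray_teal, same frame, for the white chips (may be empty). All three have an upright blue handle at the back: 10 mm thick (x from -67 to -57 mm), 34 mm wide (y), z from 34 to 80 mm. Grasp it in its upper part, at x = -62, y = 0, z = 62 mm, fingers closing along the tray's x
- tray_navy: tray like tray_teal, same frame and same handle, for the navy chips (may be empty)
- chip_teal_1: angular teal stone chip, about 32 x 27 x 20 mm, 30 g, loose; starts in its tray, or is absent. Origin: its middle.
- chip_teal_2: angular teal stone chip, about 32 x 27 x 20 mm, 30 g, loose; starts in its tray, or is absent. Origin: its middle.
- chip_teal_3: angular teal stone chip, about 32 x 27 x 20 mm, 30 g, loose; starts in its tray, or is absent. Origin: its middle.
- chip_white_1: angular white stone chip, about 32 x 27 x 20 mm, 30 g, loose; starts in its tray, or is absent. Origin: its middle.
- chip_white_2: angular white stone chip, about 32 x 27 x 20 mm, 30 g, loose; starts in its tray, or is absent. Origin: its middle.
- chip_white_3: angular white stone chip, about 32 x 27 x 20 mm, 30 g, loose; starts in its tray, or is absent. Origin: its middle.
- chip_navy_1: angular navy stone chip, about 32 x 27 x 20 mm, 30 g, loose; starts in its tray, or is absent. Origin: its middle.
- chip_navy_2: angular navy stone chip, about 32 x 27 x 20 mm, 30 g, loose; starts in its tray, or is absent. Origin: its middle.
- chip_navy_3: angular navy stone chip, about 32 x 27 x 20 mm, 30 g, loose; starts in its tray, or is absent. Origin: its middle.
- dye_bottle: teal dropper bottle standing on the bench, 35 mm wide, 131 mm tall; a bystander. Origin: centre of its underside.
- petri: petri dish with a dried purple sample, 87 mm wide, 14 mm high; a bystander. Origin: centre of its underside.

How it is judged:
On the way, in this order (a step that is already met when the one before it is completed fails the run):
1. both bulkheads' inner faces on their scribed lines (within 3 mm) (y of face_left in the frame of line_left between -0.003 and 0.003 m and y of face_right in the frame of line_right between -0.003 and 0.003 m), for 0.3 s.
2. all stone chips in the cell between the bulkheads (x of chip_teal_1 in the frame of cell between -0.048 and 0.048 m and y of chip_teal_1 in the frame of cell between -0.061 and 0.061 m and z of chip_teal_1 in the frame of cell between 0 and 0.055 m and x of chip_teal_2 in the frame of cell between -0.048 and 0.048 m and y of chip_teal_2 in the frame of cell between -0.061 and 0.061 m and z of chip_teal_2 in the frame of cell between 0 and 0.055 m and x of chip_teal_3 in the frame of cell between -0.048 and 0.048 m and y of chip_teal_3 in the frame of cell between -0.061 and 0.061 m and z of chip_teal_3 in the frame of cell between 0 and 0.055 m and x of chip_white_1 in the frame of cell between -0.048 and 0.048 m and y of chip_white_1 in the frame of cell between -0.061 and 0.061 m and z of chip_white_1 in the frame of cell between 0 and 0.055 m and x of chip_white_2 in the frame of cell between -0.048 and 0.048 m and y of chip_white_2 in the frame of cell between -0.061 and 0.061 m and z of chip_white_2 in the frame of cell between 0 and 0.055 m and x of chip_white_3 in the frame of cell between -0.048 and 0.048 m and y of chip_white_3 in the frame of cell between -0.061 and 0.061 m and z of chip_white_3 in the frame of cell between 0 and 0.055 m and x of chip_navy_1 in the frame of cell between -0.048 and 0.048 m and y of chip_navy_1 in the frame of cell between -0.061 and 0.061 m and z of chip_navy_1 in the frame of cell between 0 and 0.055 m and x of chip_navy_2 in the frame of cell between -0.048 and 0.048 m and y of chip_navy_2 in the frame of cell between -0.061 and 0.061 m and z of chip_navy_2 in the frame of cell between 0 and 0.055 m and x of chip_navy_3 in the frame of cell between -0.048 and 0.048 m and y of chip_navy_3 in the frame of cell between -0.061 and 0.061 m and z of chip_navy_3 in the frame of cell between 0 and 0.055 m), for 0.2 s.
At the end, for the whole second after the job is handed in: Both bulkheads' inner faces are within 3 mm of their scribed lines; every chip lies in the cell between the bulkheads and the rails, no higher than 55 mm above the bed; every tray stands flat (within 0.1 rad) and at rest with its middle over the mat (all of step 1 and all of step 2 and x of tray_teal in the frame of mat between -0.125 and 0.125 m and y of tray_teal in the frame of mat between -0.17 and 0.17 m and z of each of tray_teal, tray_white, tray_navy in the frame of mat below 0.008 m and angle between each of tray_teal, tray_white, tray_navy's own z axis and vertical below 0.1 rad and linear speed of each of tray_teal, tray_white, tray_navy below 0.02 m/s and x of tray_white in the frame of mat between -0.125 and 0.125 m and y of tray_white in the frame of mat between -0.17 and 0.17 m and x of tray_navy in the frame of mat between -0.125 and 0.125 m and y of tray_navy in the frame of mat between -0.17 and 0.17 m); the robot touches nothing.
It fails at once if a bulkhead is lifted or tipped out of the channel (10 mm or 0.2 rad) (z of any of bulkhead_left, bulkhead_right in the frame of mould above 0.02 m or angle between any of bulkhead_left, bulkhead_right's own z axis and vertical above 0.2 rad).
It fails at once if the dye bottle or the petri dish is moved more than 20 mm or the bottle tipped (distance of any of dye_bottle, petri from where it was at the start of the episode above 0.02 m or angle between dye_bottle's own z axis and vertical above 0.3 rad).
Of chip_teal_1, chip_teal_2, chip_teal_3, chip_white_1, chip_white_2, chip_white_3, chip_navy_1, chip_navy_2, chip_navy_3 only 4 to 9 are there at a start; the rules pass over those that are not, and their reading is None.
At some moment in a run one of tray_teal, tray_white, tray_navy may be knocked a few centimetres aside while the robot is not near it.
It also fails if it takes over 210 s, if anything falls off the work surface, if the arm or the gripper's body presses on something with over 40 N, if the wrist force passes 120 N, or if a joint passes its speed limit or range.

ROBOT

A 6-joint arm with a two-finger parallel gripper is mounted at the origin on the work surface; the furniture and walls round the work are solid. World frame = base frame: x ahead of the robot, y to its left, z up, the work surface at z = 0. Lengths are in m, angles in rad, forces in N, time in s.
With the tool pointing down it reaches from about 0.25 to 0.775 m from the base axis. Payload 4 kg.
Tool frame: the origin (TCP) lies on the centre line of the jaws, within the pads' length; the fingertips stand 8 mm ahead of it and the grasp point (between the pads) lies 11 mm behind it (finger_overhang is the distance from the TCP to the fingertips, in m); z points along the fingers, y is the line along which they close (so a half turn about z gives the same grasp; the last joint's range is limited). The gripper opens to 94 mm and grips with 3 to 60 N. Pads are 16 mm wide; open, the fingers measure 119 mm over their backs; the gripper's body (75 mm by 177 mm) begins 78 mm behind the grasp point.
Start: joints at [-1.403, 0.087, 1.371, -0, 1.684, -0.103], TCP at [0.147, -0.53, 0.214] pointing down, gripper open.
Joint ranges: [-3.1, 3.1], [-0.76, 2.03], [0.27, 2.55], [-1.08, 4.22], [0.17, 2.65], [-2.57, 2.57]. Speed limits (rad/s): [2.79, 2.79, 3.14, 3.14, 3.14, 3.14].

INTERFACE

Orientations are given as a unit quaternion [w, x, y, z].
In Python, from station import sense, grab_frame, camera_model, hand_in, look_for, finger_overhang gives the robot as it stands.
- The arm moves only by the tool move_arm, never from a script. Its argument "deltas" is a list of rows, each a list of 4 numbers: the shift along the world's x, y, z in mm, then the turn about the world's z in rad. A call has 1 to 10 rows; each row shifts and turns the commanded pose from where the row before left it; what a row does not reach is not made up. A row lasts 1/10 s, in which the tool goes at most 50 mm and 8.59 degrees, less where a joint would pass 70% of its speed; a pose out of reach is approached as far as the arm can. A call with a gripper value outside its range is refused whole. "claw" is the closure in counts, from 0 (fully open) to 255 (shut), set as the call begins (left out, the last holds). The fingers move at their own pace and stop on an object; the grip force is fixed at half the most. Time passes only in rows, so rows that do not move let the fingers close. It gives the time, the measured TCP pose, the force, the opening and the grip force at its end, in the units of the state.
- sense(): the state, without advancing time (a new reading comes with each control period).
- grab_frame(name): name is "scene" or "top" or "wrist"; returns (picture, depth): 384x512x3 uint8, blue, green, red; 384x512 float32, m along the optical axis (not along the pixel's ray), 0 where there is no reading.
- camera_model(name): a dict with "fovy" (degrees; the focal length in pixels is half the picture's height over the tangent of half this angle, whatever the lens; pixels are square), "cx", "cy" (the principal point, pixels), "k1" (the pictures are not rectified: a ray, as slopes to the right and down, at radius r is drawn at 1 + k1 r^2 times it, then the intrinsics apply), "R" (3x3) and "t" (3): a world point X has camera coordinates R X + t. Camera axes: x right, y down, z forward; pixel columns grow to the right and rows downward; lengths in m; the calibration is good to about 2 mm. A picture is of the moment at which its call begins: read the wrist's pose just before it. camera_model takes no time and is no camera call; for the wrist camera it gives the pose at the moment of the call.
- hand_in(): hands the job in; it is judged then, once.
Trained networks look in the newest picture that a camera, given by its name, has taken for a name from the list of things; names that differ only in an ending like _2 or _b are one class to them, and where a whole thing is asked for, a point or a joint stands for the part that bears it (a point fixed in the world has none). Each returns a list of dicts, best first, with "conf" (0 to 1); they miss things now and then, are a little off and sometimes report something else, mostly with a low value. They report only what shows in the picture. A call takes as long as a camera call.
- look_for(camera, name): "xy" ([column, row] in pixels, amid what is visible of it).
The state is a dict: "time_s": time; "qpos": joint angles; "qvel": joint speeds; "joint_efforts": joint torques, N m; "tcp_pos": TCP position; "tool_rot": TCP orientation; "ft_force": force on the tool from outside, world axes, zero at the start; "wrist_torque": the same for the moment, N m; "grip_width": opening from 0.0 (shut) to 1.0 (fully open); "grip_force": force on a finger pad.
Only numpy, scipy, OpenCV 4.12 (cv2) and the standard library are available. Lean on these libraries where they do the work, as an engineer would, in place of code of your own. Each camera call takes 0.05 s, during which the arm holds its last target. There are 200 camera calls.

## Working session

There is one attempt and no reset: what is moved stays moved. The work goes in short steps, Python scripts to look and compute and a tool call to move; the robot and the scene stay as the last step left them, time stands still between calls to the robot, and variables do not carry over. Pictures are saved under pics/ and viewed, at most 14 in all, crops included, and the job is handed in when it is done.

Besides the shell and the picture viewer there is one more tool, called after "Request:" by a JSON object that holds its "api" and its "payload". move_arm: Moves the arm, as the interface text tells. Its arguments: {"type":"object","properties":{"deltas":{"type":"array"},"claw":{"type":"number"}},"required":["deltas"]}

```bash
mkdir -p pics; ls; cat > h.py <<'E'
import numpy as np, cv2
from station import *
def ray(cm,uv):
    f=192/np.tan(np.radians(cm['fovy'])/2)
    d=np.array([(uv[0]-cm['cx'])/f,(uv[1]-cm['cy'])/f]); s=d.copy()
    for _ in range(20): s=d/(1+cm['k1']*(s@s))
    return np.array([s[0],s[1],1.])
def world(cm,uv,depth):
    R=np.array(cm['R']);t=np.array(cm['t'])
    return R.T@(ray(cm,uv)*depth-t)
def onz(cm,uv,z):
    R=np.array(cm['R']);t=np.array(cm['t']); c=-R.T@t; r=R.T@ray(cm,uv)
    return c+r*(z-c[2])/r[2]
def proj(cm,X):
    f=192/np.tan(np.radians(cm['fovy'])/2)
    c=np.array(cm['R'])@np.array(X)+np.array(cm['t']); s=c[:2]/c[2]; s=s*(1+cm['k1']*(s@s))
    return s*f+[cm['cx'],cm['cy']]
def med(d,uv,w=2):
    u,v=int(round(uv[0])),int(round(uv[1])); p=d[max(0,v-w):v+w+1,max(0,u-w):u+w+1]; p=p[p>0]
    return np.median(p) if len(p) else 0
def ortho(name,x0,x1,y0,y1,z,mm,img,cm):
    # rectified view at height z: rows=-x (ahead is up), cols=-y ; mm per px
    xs=np.arange(x1,x0,-mm/1000);ys=np.arange(y1,y0,-mm/1000)
    f=192/np.tan(np.radians(cm['fovy'])/2)
    X,Y=np.meshgrid(xs,ys,indexing='ij'); P=np.stack([X,Y,np.full_like(X,z)],-1)@np.array(cm['R']).T+np.array(cm['t'])
    s=P[...,:2]/P[...,2:]; s=s*(1+cm['k1']*(s**2).sum(-1,keepdims=True))*f+[cm['cx'],cm['cy']]
    return cv2.remap(img,s[...,0].astype(np.float32),s[...,1].astype(np.float32),cv2.INTER_CUBIC)
E
python3 - <<'E'
from h import *
for n in ['top','scene']:
    im,d=grab_frame(n); cv2.imwrite(f'pics/{n}0.png',im); np.save(f'{n}_d.npy',d)
    cm=camera_model(n); print(n,{k:np.round(v,3).tolist() for k,v in cm.items()})
    for k in ['mould','bulkhead_left','bulkhead_right','face_left','face_right','mat','tray_teal','tray_white','tray_navy','chip_teal_1','chip_white_1','chip_navy_1','dye_bottle','petri']:
        if n=='top':
            for r in look_for(n,k):
                print(k,np.round(r['xy']),round(r['conf'],2),np.round(world(cm,r['xy'],med(d,r['xy'])),3))
print(finger_overhang, sense()['time_s'])
E
```

```text
pics
top {'fovy': 57.326, 'cx': 256.693, 'cy': 190.567, 'k1': 0.02, 'R': [[0.027, -0.999, 0.024], [-0.993, -0.029, -0.113], [0.114, -0.021, -0.993]], 't': [0.016, 0.398, 1.135]}
mould [230. 186.] 0.94 [0.412 0.114 0.011]
mould [366. 180.] 0.65 [ 0.444 -0.336  0.023]
bulkhead_left [185. 179.] 0.86 [0.426 0.261 0.044]
bulkhead_right [279. 191.] 0.94 [ 0.395 -0.045  0.045]
face_left [325. 178.] 0.71 [ 0.446 -0.2    0.018]
face_left [187. 179.] 0.69 [0.425 0.254 0.044]
face_left [326. 188.] 0.35 [ 0.414 -0.203  0.019]
face_right [276. 190.] 0.8 [ 0.398 -0.033  0.044]
mat [359. 211.] 0.89 [ 0.34  -0.316  0.011]
tray_teal [361. 191.] 0.74 [ 0.407 -0.324  0.006]
tray_white [396. 190.] 0.69 [ 0.414 -0.44   0.007]
tray_white [183. 177.] 0.55 [0.432 0.266 0.044]
tray_white [362. 192.] 0.28 [ 0.406 -0.328  0.006]
tray_navy [332. 189.] 0.76 [ 0.411 -0.224  0.013]
chip_teal_1 [357. 179.] 0.46 [ 0.446 -0.307  0.019]
chip_teal_1 [359. 189.] 0.42 [ 0.414 -0.317  0.006]
chip_navy_1 [328. 189.] 0.61 [ 0.409 -0.21   0.021]
chip_navy_1 [326. 177.] 0.55 [ 0.449 -0.204  0.019]
dye_bottle [103. 179.] 0.48 [0.414 0.511 0.063]
petri [135. 215.] 0.79 [0.306 0.425 0.003]
scene {'fovy': 50.331, 'cx': 248.454, 'cy': 187.764, 'k1': 0.047, 'R': [[-0.699, -0.715, 0.005], [-0.547, 0.531, -0.647], [0.46, -0.455, -0.763]], 't': [0.291, 0.236, 1.245]}
0.008 0.8
```

View pics/top0.png

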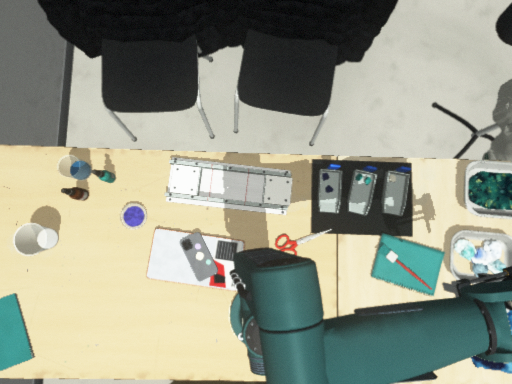

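View pics/scene0.png

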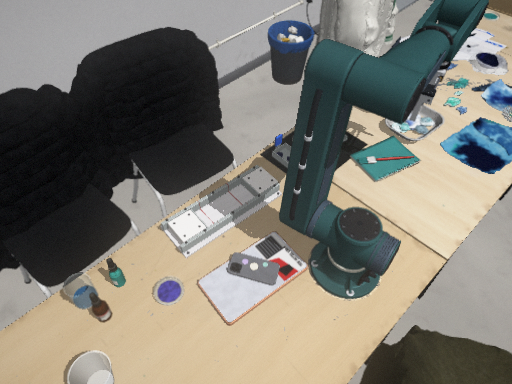

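Request:
{"api": "move_arm", "payload": {"deltas": [[25,21,12,0],[25,21,12,0],[25,21,12,0],[25,21,12,0],[25,21,12,0],[25,21,12,0],[25,21,12,0],[25,21,12,0],[25,21,12,0],[20,20,10,0]]}}

```text
time_s: 1.8
tcp_pos: [0.3933, -0.3199, 0.3323]
tool_rot: [0.0, 0.991, 0.135, 0.0]
ft_force: [0.3, 0.8, 0.2]
grip_width: 1.006
grip_force: 0.0
```

```bash
python3 - <<'E'
from h import *
s=sense(); print(s['time_s'],s['tcp_pos'],s['tool_rot'],s['grip_width'])
im,d=grab_frame('wrist'); cm=camera_model('wrist'); cv2.imwrite('pics/w1.png',cv2.resize(im,(768,576))); np.save('w1d.npy',d)
print({k:np.round(v,3).tolist() for k,v in cm.items()}, -np.array(cm['R']).T@np.array(cm['t']))
for k in ['tray_teal','tray_white','tray_navy','chip_teal_1','chip_white_1','chip_navy_1']:
    for r in look_for('wrist',k): print(k,np.round(r['xy']),round(r['conf'],2),np.round(world(cm,r['xy'],med(d,r['xy'])),3))
E
```

```text
1.8 [ 0.39330877 -0.31991109  0.33228193] [3.23354233e-04 9.90806651e-01 1.35284766e-01 3.27465076e-04] 1.0061419355757988
{'fovy': 65.435, 'cx': 260.258, 'cy': 193.59, 'k1': 0.02, 'R': [[0.273, -0.962, 0.002], [-0.931, -0.263, 0.254], [-0.244, -0.071, -0.967]], 't': [-0.414, 0.228, 0.582]} [ 0.46716602 -0.29716089  0.50551585]
tray_teal [260. 156.] 0.6 [ 0.404 -0.316  0.008]
tray_white [330. 169.] 0.88 [ 0.415 -0.436  0.007]
tray_white [332. 141.] 0.59 [ 0.46  -0.419  0.024]
tray_white [266. 122.] 0.34 [ 0.46  -0.31   0.026]
tray_navy [198. 139.] 0.75 [ 0.403 -0.21   0.008]
chip_teal_1 [265. 123.] 0.59 [ 0.457 -0.309  0.026]
chip_teal_1 [281. 134.] 0.57 [ 0.449 -0.338  0.027]
chip_white_1 [332. 138.] 0.52 [ 0.464 -0.418  0.023]
chip_white_1 [198. 133.] 0.47 [ 0.414 -0.211  0.023]
chip_navy_1 [33. 75.] 0.69 [0.428 0.051 0.012]
chip_navy_1 [194. 102.] 0.54 [ 0.458 -0.195  0.025]
chip_navy_1 [199. 132.] 0.46 [ 0.415 -0.212  0.022]
chip_navy_1 [332. 141.] 0.26 [ 0.46  -0.419  0.024]
```

View pics/w1.png

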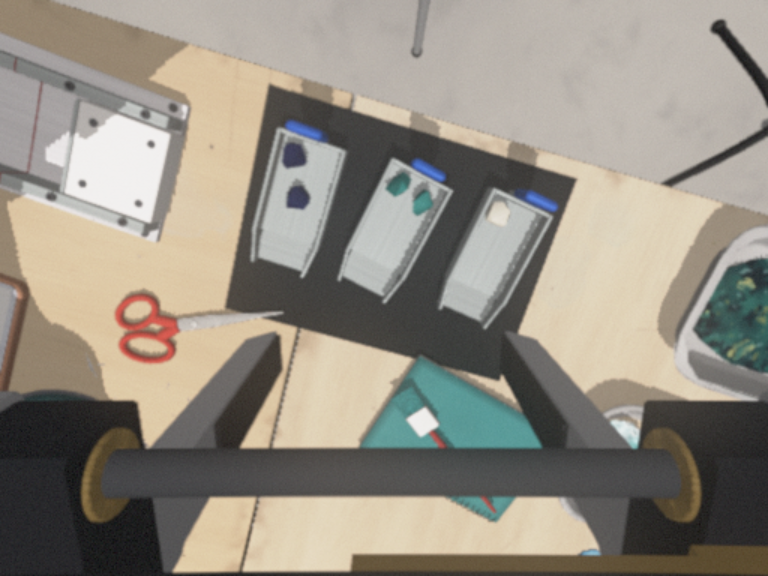

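Request:
{"api": "move_arm", "payload": {"deltas": [[-3,41,0,-0.018],[-3,41,0,-0.017],[-3,41,0,-0.017],[-3,41,0,-0.017],[-3,41,0,-0.017],[-3,41,0,-0.017],[-3,41,0,-0.017],[-3,41,0,-0.017],[-3,41,0,-0.017],[-3,41,0,-0.018]], "claw": 255}}

```text
time_s: 3.15
tcp_pos: [0.3616, 0.0896, 0.3311]
tool_rot: [0.0, 0.999, 0.048, 0.0]
ft_force: [0.8, 0.5, -0.1]
grip_width: 0.187
grip_force: 0.0
```

```bash
python3 - <<'E'
from h import *
s=sense(); print(s['time_s'],s['tcp_pos'],s['tool_rot'],s['grip_width'])
im,d=grab_frame('wrist'); cm=camera_model('wrist'); np.save('w2d.npy',d); cv2.imwrite('w2.png',im)
import pickle; pickle.dump(cm,open('w2.pkl','wb'))
o=ortho('',.30,.52,-.14,.36,.010,0.65,im,cm); print(o.shape)
cv2.imwrite('pics/w2o.png',o)
for k in ['mould','bulkhead_left','bulkhead_right','face_left','face_right']:
    for r in look_for('wrist',k): print(k,np.round(r['xy']),round(r['conf'],2),np.round(world(cm,r['xy'],med(d,r['xy'])),3))
E
```

```text
3.15 [0.36163605 0.08958507 0.33114478] [1.78954889e-04 9.98859788e-01 4.77398244e-02 1.30099182e-05] 0.18714908058691954
(339, 770, 3)
mould [244. 120.] 0.6 [0.421 0.129 0.01 ]
bulkhead_left [152. 108.] 0.72 [0.425 0.263 0.045]
bulkhead_left [447. 118.] 0.58 [ 0.458 -0.185  0.019]
face_left [153. 104.] 0.72 [0.431 0.262 0.045]
face_right [344. 145.] 0.85 [ 0.402 -0.027  0.043]
face_right [246. 122.] 0.25 [0.419 0.125 0.01 ]
```

View pics/w2o.png

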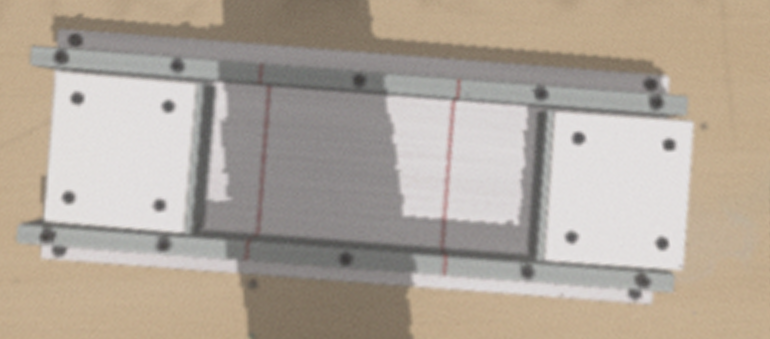

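Request:
{"api": "move_arm", "payload": {"deltas": [[8,33,-10,-0.021],[8,33,-10,-0.021],[8,33,-10,-0.021],[8,33,-10,-0.021],[8,33,-20,-0.021],[8,33,-30,-0.021],[8,33,-40,-0.021],[10,32,-40,-0.022],[0,0,-40,0],[0,0,-40,0]]}}

```text
time_s: 4.45
tcp_pos: [0.4288, 0.3477, 0.0829]
tool_rot: [0.0, 0.999, -0.036, -0.0]
ft_force: [0.5, -0.9, -0.0]
grip_width: 0.004
grip_force: 0.0
```

Request:
{"api": "move_arm", "payload": {"deltas": [[0,0,-40,0],[0,0,-11,0],[0,0,0,0]]}}

```text
time_s: 4.75
tcp_pos: [0.4271, 0.3468, 0.0319]
tool_rot: [0.002, 0.999, -0.037, -0.002]
ft_force: [-0.5, -0.5, 0.2]
grip_width: 0.005
grip_force: 0.0
```

Request:
{"api": "move_arm", "payload": {"deltas": [[-0.5,-8,0,0],[-0.6,-8,0,0],[-0.6,-8,0,0],[-0.6,-8,0,0],[-0.6,-7,0,0],[-0.5,-6,0,0],[-0.5,-5,0,0],[0,0,0,0]]}}

```text
time_s: 5.55
tcp_pos: [0.4238, 0.2988, 0.0346]
tool_rot: [-0.0, 0.999, -0.035, 0.001]
ft_force: [0.4, 2.8, 1.1]
grip_width: 0.006
grip_force: 1.5
```

```bash
python3 - <<'E'
from h import *
s=sense(); print(s['time_s'],s['tcp_pos'],s['ft_force'])
im,d=grab_frame('wrist'); cm=camera_model('wrist'); 
o=ortho('',.33,.49,.10,.38,.010,0.5,im,cm)
im2,_=grab_frame('top'); o2=ortho('',.33,.49,.1,.38,.044,0.5,im2,camera_model('top'))
cv2.imwrite('pics/w3.png',np.vstack([o,o2]))
E
```

```text
5.55 [0.42381011 0.29877622 0.03455195] [0.37485791 2.76657381 1.06683558]
```

View pics/w3.png

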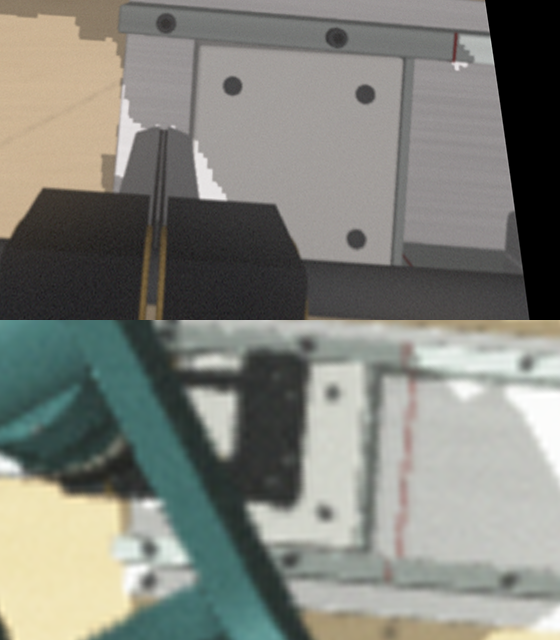

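Request:
{"api": "move_arm", "payload": {"deltas": [[0.5,8,0,0],[0,5,45,0],[0,0,45,0],[0,-30,30,0],[-3,-40,0,0],[-3,-40,0,0],[-3,-40,0,0],[-3,-40,0,0],[-3,-40,0,0],[-3,-40,0,0]]}}

```text
time_s: 6.65
tcp_pos: [0.4045, 0.0405, 0.1528]
tool_rot: [0.001, 0.999, -0.035, -0.002]
ft_force: [1.1, -0.5, 0.2]
grip_width: 0.007
grip_force: 0.0
```

Request:
{"api": "move_arm", "payload": {"deltas": [[-3,-40,0,0],[-3,-40,0,0],[-3,-40,0,0],[0,0,0,0]]}}

```text
time_s: 7.05
tcp_pos: [0.3954, -0.0817, 0.1528]
tool_rot: [0.001, 0.999, -0.039, -0.002]
ft_force: [0.1, 0.5, 0.4]
grip_width: 0.007
grip_force: 0.0
```

Request:
{"api": "move_arm", "payload": {"deltas": [[-1,-24,0,0],[0,0,-40,0],[0,0,-40,0],[0,0,-40,0],[0,0,0,0]]}}

```text
time_s: 7.55
tcp_pos: [0.3901, -0.099, 0.0277]
tool_rot: [-0.002, 0.999, -0.035, -0.008]
ft_force: [-0.2, -0.0, 0.0]
grip_width: 0.004
grip_force: 0.0
```

Request:
{"api": "move_arm", "payload": {"deltas": [[0.6,9,0,0],[0.6,9,0,0],[0.6,9,0,0],[0.6,9,0,0],[0.6,9,0,0],[0.6,8,0,0],[0.6,6,0,0],[0.4,5,0,0],[0,0,0,0],[0,0,0,0]]}}

```text
time_s: 8.55
tcp_pos: [0.4001, -0.0369, 0.0335]
tool_rot: [-0.001, 0.999, -0.035, -0.001]
ft_force: [0.1, -0.2, -0.2]
grip_width: 0.002
grip_force: 0.3
```

Request:
{"api": "move_arm", "payload": {"deltas": [[0,-6,0,0],[0,0,45,0],[0,20,45,0],[-5,35,45,0],[-5,35,35,0],[-10,35,30,0],[-10,35,0,0],[0,0,0,0]]}}

```text
time_s: 9.35
tcp_pos: [0.3701, 0.1149, 0.229]
tool_rot: [-0.001, 0.999, -0.032, 0.0]
ft_force: [-0.7, -0.2, -0.2]
grip_width: 0.006
grip_force: 0.0
```

```bash
cat > ov.py <<'E'
from h import *
import sys
s=sense(); print(s['time_s'],s['tcp_pos'],s['tool_rot'])
im,d=grab_frame('wrist'); cm=camera_model('wrist'); print(-np.array(cm['R']).T@np.array(cm['t']))
o=ortho('',.35,.48,.03,.23,.010,0.33,im,cm)
o2=ortho('',.35,.48,.03,.23,.044,0.33,im,cm)
cv2.imwrite(sys.argv[1],np.vstack([o,o2])[:600]); print(o.shape)
E
python3 ov.py pics/w4.png
```

```text
9.35 [0.3701053  0.11493946 0.22901232] [-1.44717633e-03  9.99488695e-01 -3.19414326e-02  8.73333249e-06]
[0.44533176 0.10775756 0.39891627]
(394, 607, 3)
```

View pics/w4.png

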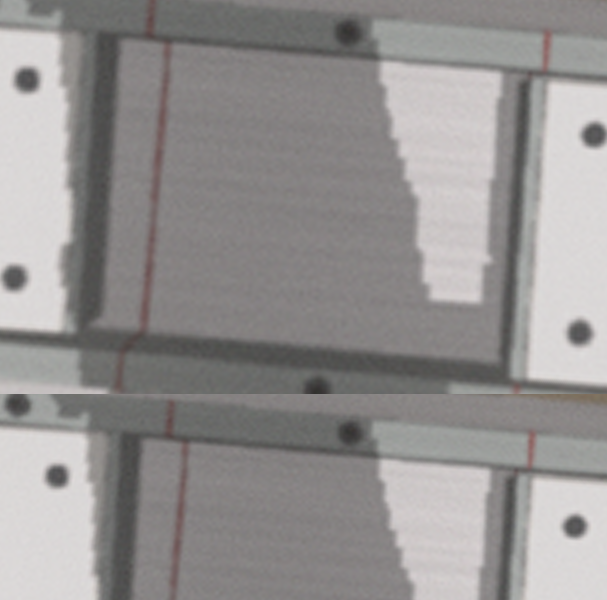

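Request:
{"api": "move_arm", "payload": {"deltas": [[20,-15,0,0],[20,-14,-40,0],[0,0,-40,0],[0,0,-40,0],[0,0,-40,0],[0,0,-35,0],[0,0,0,0]]}}

```text
time_s: 10.1
tcp_pos: [0.4054, 0.081, 0.027]
tool_rot: [0.001, 0.999, -0.036, -0.008]
ft_force: [-1.1, -0.3, 0.6]
grip_width: 0.007
grip_force: 0.0
```

Request:
{"api": "move_arm", "payload": {"deltas": [[0,0,4,0],[0,0,0,0],[0,0,0,0]]}}

```text
time_s: 10.4
tcp_pos: [0.4132, 0.0826, 0.0399]
tool_rot: [-0.0, 0.999, -0.035, 0.002]
ft_force: [0.1, -0.1, 1.1]
grip_width: 0.006
grip_force: 0.0
```

Request:
{"api": "move_arm", "payload": {"deltas": [[0,-2,-6,0],[-0.3,-3,0,0],[-0.3,-3,0,0],[0,-2,0,0],[0,-1,0,0],[0,0,0,0],[0,0,0,0]]}}

```text
time_s: 11.1
tcp_pos: [0.4105, 0.0718, 0.0314]
tool_rot: [-0.0, 0.999, -0.035, -0.0]
ft_force: [-0.4, 1.8, 1.0]
grip_width: 0.006
grip_force: 1.1
```

Request:
{"api": "move_arm", "payload": {"deltas": [[0,6,0,0],[0,4,40,0],[1,10,40,0],[3,38,0,0],[3,38,0,0],[3,38,0,0],[3,38,0,0],[3,38,0,0],[1,29,0,0],[0,0,0,0]]}}

```text
time_s: 12.1
tcp_pos: [0.4272, 0.3135, 0.1109]
tool_rot: [0.0, 0.999, -0.033, -0.0]
ft_force: [0.1, 0.2, 0.1]
grip_width: 0.006
grip_force: 0.0
```

Request:
{"api": "move_arm", "payload": {"deltas": [[0,0,0,0],[0,0,-40,0],[0,0,-25,0],[0,0,-12,0],[0,0,0,0],[0,0,0,0]]}}

```text
time_s: 12.7
tcp_pos: [0.4283, 0.3104, 0.0354]
tool_rot: [-0.0, 0.999, -0.036, 0.001]
ft_force: [0.2, 0.9, 1.2]
grip_width: 0.008
grip_force: 0.0
```

Request:
{"api": "move_arm", "payload": {"deltas": [[-0.5,-6,-1,0],[-0.5,-6,0,0],[-0.4,-5,0,0],[-0.4,-4,0,0],[-0.2,-3,0,0],[-0.2,-2,0,0],[0,-0.6,0,0],[0,0,0,0],[0,0,0,0]]}}

```text
time_s: 13.6
tcp_pos: [0.4256, 0.2843, 0.0335]
tool_rot: [-0.0, 0.999, -0.035, 0.0]
ft_force: [1.8, 4.3, 2.3]
grip_width: 0.004
grip_force: 2.2
```

Request:
{"api": "move_arm", "payload": {"deltas": [[0,6,0,0],[0,2,40,0],[0,0,40,0],[-5,-30,35,0],[-7,-35,35,0],[-10,-35,35,0],[-10,-35,0,0],[-10,-35,0,0],[0,0,0,0],[0,0,0,0]]}}

```text
time_s: 14.6
tcp_pos: [0.3826, 0.1216, 0.2168]
tool_rot: [0.001, 0.999, -0.036, -0.002]
ft_force: [-0.4, 0.2, -0.1]
grip_width: 0.006
grip_force: 0.0
```

```bash
python3 ov.py pics/w5.png
```

```text
14.6 [0.38257579 0.12158841 0.21681245] [ 7.63304290e-04  9.99343871e-01 -3.61783848e-02 -1.53906588e-03]
[0.45811252 0.11687616 0.38764261]
(394, 607, 3)
```

View pics/w5.png

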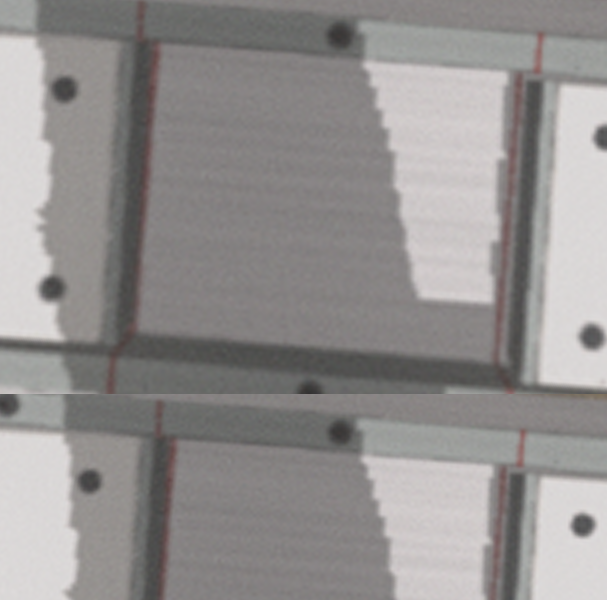

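```bash
python3 - <<'E'
from h import *
im,d=grab_frame('wrist'); cm=camera_model('wrist')
o=ortho('',.35,.48,.03,.23,.010,0.33,im,cm).astype(int)
for r in (130,200,270):
    k=-24/285*(r-130)
    for c0 in (100,495):
        print(r,c0,[(int(c0+k)+i,o[r,int(c0+k)+i].tolist()) for i in range(12 if c0==100 else 5,52 if c0==100 else 45,3)])
E
```

```text
130 100 [(112, [137, 140, 142]), (115, [122, 125, 127]), (118, [106, 109, 109]), (121, [106, 109, 108]), (124, [110, 112, 110]), (127, [104, 104, 102]), (130, [89, 90, 89]), (133, [80, 80, 82]), (136, [75, 77, 77]), (139, [75, 78, 77]), (142, [77, 77, 80]), (145, [71, 73, 78]), (148, [70, 69, 87]), (151, [84, 83, 105])]
130 495 [(500, [200, 201, 204]), (503, [182, 183, 187]), (506, [154, 151, 157]), (509, [132, 132, 138]), (512, [109, 111, 126]), (515, [96, 98, 121]), (518, [102, 103, 121]), (521, [121, 118, 127]), (524, [108, 109, 111]), (527, [90, 91, 90]), (530, [79, 80, 79]), (533, [80, 81, 82]), (536, [87, 86, 88]), (539, [102, 105, 104])]
200 100 [(106, [137, 139, 142]), (109, [126, 128, 131]), (112, [114, 116, 118]), (115, [108, 108, 109]), (118, [108, 106, 106]), (121, [105, 106, 105]), (124, [96, 98, 97]), (127, [82, 84, 83]), (130, [75, 75, 75]), (133, [79, 81, 81]), (136, [75, 76, 77]), (139, [73, 73, 79]), (142, [77, 77, 90]), (145, [84, 85, 100])]
200 495 [(494, [203, 205, 207]), (497, [185, 183, 188]), (500, [152, 152, 156]), (503, [131, 130, 136]), (506, [107, 107, 122
[... 155 characters left out ...]
84]), (530, [82, 84, 85]), (533, [101, 103, 102])]
270 100 [(100, [141, 144, 148]), (103, [135, 138, 141]), (106, [123, 123, 126]), (109, [110, 113, 112]), (112, [106, 109, 107]), (115, [106, 107, 107]), (118, [101, 102, 102]), (121, [89, 90, 89]), (124, [78, 78, 78]), (127, [75, 76, 74]), (130, [76, 78, 77]), (133, [76, 76, 79]), (136, [78, 79, 86]), (139, [88, 90, 99])]
270 495 [(488, [196, 194, 201]), (491, [175, 175, 180]), (494, [149, 148, 152]), (497, [129, 130, 135]), (500, [107, 108, 122]), (503, [93, 94, 115]), (506, [97, 97, 117]), (509, [116, 115, 125]), (512, [113, 114, 117]), (515, [97, 98, 99]), (518, [84, 84, 86]), (521, [80, 82, 83]), (524, [80, 80, 80]), (527, [97, 97, 97])]
```

Request:
{"api": "move_arm", "payload": {"deltas": [[2,-35,-10,0],[2,-35,-10,0],[2,-35,-20,0],[2,-35,-20,0],[4,-35,0,0],[3,-17,0,0],[0,0,0,0],[0,0,-40,0],[0,0,-40,0],[0,0,0,0]]}}

```text
time_s: 15.7
tcp_pos: [0.3938, -0.0666, 0.0722]
tool_rot: [-0.002, 0.999, -0.034, -0.007]
ft_force: [-0.2, 1.3, 0.1]
grip_width: 0.004
grip_force: 0.0
```

Request:
{"api": "move_arm", "payload": {"deltas": [[0,0,-30,0],[0,0,-13,0],[0,0,0,0],[0,0,0,0]]}}

```text
time_s: 16.1
tcp_pos: [0.3997, -0.0692, 0.0367]
tool_rot: [0.0, 0.999, -0.034, 0.001]
ft_force: [-0.4, -0.6, 0.6]
grip_width: 0.002
grip_force: 0.0
```

Request:
{"api": "move_arm", "payload": {"deltas": [[0,7,-2,0],[0,7,0,0],[0,6,0,0],[0,4,0,0],[0,2,0,0],[0,1.5,0,0],[0,0,0,0],[0,0,0,0]]}}

```text
time_s: 16.9
tcp_pos: [0.3985, -0.0423, 0.0332]
tool_rot: [0.0, 0.999, -0.035, 0.0]
ft_force: [-0.6, -0.9, 1.0]
grip_width: 0.003
grip_force: 0.6
```

Request:
{"api": "move_arm", "payload": {"deltas": [[0,-6,0,0],[0,0,40,0],[0,25,40,0],[0,38,20,0],[-5,38,10,0],[-10,38,0,0],[0,0,0,0],[0,0,0,0],[0,0,0,0]]}}

```text
time_s: 17.8
tcp_pos: [0.3835, 0.09, 0.1426]
tool_rot: [0.0, 0.999, -0.036, -0.0]
ft_force: [0.0, -1.0, -0.5]
grip_width: 0.005
grip_force: 0.0
```

```bash
python3 - <<'E'
from h import *
print(sense()['tcp_pos'])
im,d=grab_frame('wrist'); cm=camera_model('wrist')
o=ortho('',.35,.48,.03,.23,.010,0.33,im,cm).astype(int); cv2.imwrite('pics/w6.png',o)
for r in (130,200,270):
  p=o[r]; red=p[:,2]-p[:,1]; 
  for a,b in ((90,190),(470,570)):
    c=a+np.argmax(red[a:b]); print(r,c,[(int(i),p[i].tolist()) for i in range(c-12,c+21,3)])
E
```

```text
[0.38353417 0.08999072 0.14264303]
130 153 [(141, [74, 77, 76]), (144, [77, 77, 77]), (147, [81, 81, 84]), (150, [79, 79, 91]), (153, [82, 83, 104]), (156, [102, 100, 115]), (159, [127, 125, 133]), (162, [132, 132, 134]), (165, [133, 134, 136]), (168, [132, 131, 135]), (171, [134, 133, 137])]
130 518 [(506, [161, 163, 168]), (509, [142, 141, 146]), (512, [133, 134, 141]), (515, [107, 107, 126]), (518, [96, 94, 119]), (521, [120, 118, 129]), (524, [120, 118, 121]), (527, [95, 94, 97]), (530, [84, 84, 84]), (533, [97, 96, 96]), (536, [134, 136, 133])]
200 146 [(134, [79, 80, 81]), (137, [78, 79, 80]), (140, [75, 74, 76]), (143, [71, 72, 81]), (146, [75, 77, 96]), (149, [99, 100, 113]), (152, [125, 125, 129]), (155, [130, 131, 133]), (158, [130, 131, 134]), (161, [134, 133, 137]), (164, [129, 130, 133])]
200 510 [(498, [205, 202, 207]), (501, [180, 180, 182]), (504, [142, 142, 145]), (507, [123, 123, 132]), (510, [104, 103, 123]), (513, [100, 101, 119]), (516, [122, 123, 133]), (519, [122, 124, 126]), (522, [94, 92, 93]), (525, [85, 87, 86]), (528, [99, 101, 100])]
270 141 [(129, [77, 79, 79]), (132, [75, 76, 75]), (135, [75, 75, 76]), (138, [72, 71, 80]), (141, [84, 83, 98]), (144, [104, 104, 117]), (147, [125, 126, 131]), (150, [133, 135, 137]), (153, [132, 134, 136]), (156, [130, 130, 133]), (159, [132, 132, 134])]
270 506 [(494, [173, 172, 178]), (497, [139, 139, 143]), (500, [128, 128, 133]), (503, [115, 116, 125]), (506, [96, 98, 116]), (509, [114, 114, 126]), (512, [120, 121, 126]), (515, [107, 107, 109]), (518, [89, 88, 90]), (521, [85, 87, 87]), (524, [108, 109, 108])][ WARN:0@1.239] global loadsave.cpp:1063 imwrite_ Unsupported depth image for selected encoder is fallbacked to CV_8U.
```

Request:
{"api": "move_arm", "payload": {"deltas": [[5,-38,0,0],[5,-38,0,0],[5,-38,0,0],[0,-38,0,0],[0,-8,0,0],[0,0,0,0],[0,0,-40,0],[0,0,-40,0],[0,0,-20,0],[0,0,-9,0]]}}

```text
time_s: 18.85
tcp_pos: [0.3964, -0.0675, 0.0314]
tool_rot: [-0.001, 0.999, -0.035, -0.002]
ft_force: [-0.8, -0.0, 1.0]
grip_width: 0.004
grip_force: 0.0
```

Request:
{"api": "move_arm", "payload": {"deltas": [[0,0,0,0],[0,0,0,0],[0,0,0,0]]}}

```text
time_s: 19.15
tcp_pos: [0.3999, -0.0692, 0.0358]
tool_rot: [0.0, 0.999, -0.035, 0.002]
ft_force: [-0.5, -0.3, -0.1]
grip_width: 0.007
grip_force: 0.0
```

Request:
{"api": "move_arm", "payload": {"deltas": [[0,7,-2,0],[0,7,0,0],[0,6,0,0],[0,4,0,0],[0,3,0,0],[0,2,0,0],[0,1.3,0,0],[0,0,0,0],[0,0,0,0]]}}

```text
time_s: 20.05
tcp_pos: [0.3985, -0.039, 0.0321]
tool_rot: [0.0, 0.999, -0.035, 0.0]
ft_force: [0.3, -2.7, -0.3]
grip_width: 0.008
grip_force: 1.1
```

Request:
{"api": "move_arm", "payload": {"deltas": [[0,-6,0,0],[0,0,40,0],[0,25,40,0],[0,38,20,0],[-5,38,10,0],[-10,38,0,0],[0,0,0,0],[0,0,0,0],[0,0,0,0]]}}

```text
time_s: 20.95
tcp_pos: [0.3834, 0.0934, 0.1416]
tool_rot: [0.0, 0.999, -0.036, -0.0]
ft_force: [-0.1, -0.3, 0.2]
grip_width: 0.003
grip_force: 0.0
```

```bash
python3 - <<'E'
from h import *
print(sense()['tcp_pos'])
im,d=grab_frame('wrist'); cm=camera_model('wrist')
o=ortho('',.35,.48,.03,.23,.010,0.33,im,cm).astype(int)
for r in (130,200,270):
  p=o[r]; red=p[:,2]-p[:,1]; 
  for a,b in ((90,190),(470,570)):
    c=a+np.argmax(red[a:b]); print(r,c,[(int(i),p[i].tolist()) for i in range(c-12,c+18,3)])
E
```

```text
[0.38344178 0.09343307 0.14163591]
130 153 [(141, [75, 75, 76]), (144, [77, 78, 79]), (147, [77, 80, 81]), (150, [75, 77, 92]), (153, [75, 77, 101]), (156, [100, 102, 118]), (159, [128, 125, 133]), (162, [132, 132, 136]), (165, [129, 130, 132]), (168, [133, 131, 134])]
130 482 [(470, [207, 206, 210]), (473, [207, 205, 211]), (476, [208, 206, 210]), (479, [207, 205, 209]), (482, [207, 205, 212]), (485, [205, 204, 211]), (488, [208, 207, 212]), (491, [202, 201, 206]), (494, [178, 179, 183]), (497, [145, 147, 150])]
200 146 [(134, [76, 77, 77]), (137, [78, 79, 78]), (140, [76, 77, 79]), (143, [72, 71, 80]), (146, [75, 74, 91]), (149, [98, 100, 111]), (152, [125, 127, 131]), (155, [130, 131, 132]), (158, [134, 135, 137]), (161, [130, 129, 134])]
200 471 [(459, [201, 203, 207]), (462, [203, 202, 209]), (465, [203, 202, 207]), (468, [204, 205, 209]), (471, [206, 204, 211]), (474, [205, 204, 209]), (477, [202, 202, 209]), (480, [207, 206, 212]), (483, [206, 206, 211]), (486, [190, 190, 194])]
270 142 [(130, [76, 77, 75]), (133, [78, 77, 79]), (136, [75, 77, 81]), (139, [72, 74, 85]), (142, [83, 82, 100]), (145, [112, 113, 123]), (148, [128, 127, 133]), (151, [132, 132, 135]), (154, [131, 131, 136]), (157, [132, 132, 134])]
270 504 [(492, [133, 134, 139]), (495, [135, 136, 137]), (498, [138, 138, 142]), (501, [126, 126, 132]), (504, [98, 100, 110]), (507, [81, 82, 86]), (510, [80, 79, 81]), (513, [102, 103, 103]), (516, [139, 140, 137]), (519, [165, 165, 163])]
```

Request:
{"api": "move_arm", "payload": {"deltas": [[0,-41,20,0],[0,-41,20,0],[0,-41,20,0],[0,-41,20,0],[0,-41,20,0],[0,-41,0,0],[0,-41,0,0],[0,-41,0,0],[0,-41,0,0],[0,-31,0,0]], "claw": 140}}

```text
time_s: 22.0
tcp_pos: [0.3819, -0.3094, 0.2413]
tool_rot: [-0.0, 0.999, -0.037, -0.0]
ft_force: [-0.1, 1.7, 0.4]
grip_width: 0.455
grip_force: 0.0
```

Request:
{"api": "move_arm", "payload": {"deltas": [[0,0,0,0],[0,0,0,0],[0,0,0,0]]}}

```text
time_s: 22.3
tcp_pos: [0.3831, -0.3054, 0.242]
tool_rot: [-0.0, 0.999, -0.035, -0.0]
ft_force: [0.4, 0.2, 1.0]
grip_width: 0.454
grip_force: 0.0
```

```bash
cat > tr.py <<'E'
from h import *
import sys
s=sense(); print(s['time_s'],s['tcp_pos'],s['grip_width'])
im,d=grab_frame('wrist'); cm=camera_model('wrist')
z=.006
o=ortho('',.30,.54,-.53,-.11,z,0.6,im,cm); cv2.imwrite(sys.argv[1],o); print(o.shape)
# height map
R=np.array(cm['R']);t=np.array(cm['t']);f=192/np.tan(np.radians(cm['fovy'])/2)
v,u=np.mgrid[0:384,0:512]; q=cv2.undistortPoints(np.stack([u,v],-1).reshape(-1,1,2).astype(np.float64),np.array([[f,0,cm['cx']],[0,f,cm['cy']],[0,0,1.]]),np.array([cm['k1'],0,0,0.])).reshape(384,512,2)
P=np.dstack([q,np.ones((384,512))])*d[...,None]; W=(P-t)@R
np.save('W.npy',W); np.save('im.npy',im)
hsv=cv2.cvtColor(im,cv2.COLOR_BGR2HSV).astype(int)
roi=(W[...,0]>.33)&(W[...,0]<.53)&(W[...,1]>-.52)&(W[...,1]<-.12)&(d>0)
H,S,V=hsv[...,0],hsv[...,1],hsv[...,2]
m={'handle':roi&(W[...,2]>.04)&(S>120)&(H>95)&(H<130),'navy':roi&(W[...,2]<.04)&(W[...,2]>.012)&(S>90)&(H>105)&(H<135),'teal':roi&(W[...,2]<.04)&(W[...,2]>.009)&(S>90)&(H>70)&(H<105),'white':roi&(W[...,2]<.04)&(W[...,2]>.013)&(V>150)&(im[...,2].astype(int)-im[...,0]>15)}
for k,a in m.items():
    n,l,st,c=cv2.connectedComponentsWithStats(a.astype(np.uint8))
    for i in range(1,n):
        if st[i,4]<25: continue
        p=W[l==i]; 
        hi=p[p[:,2]>np.percentile(p[:,2],60)]
        r=cv2.minAreaRect((p[:,:2]*1000).astype(np.float32))
        print(k,st[i,4],'mid',np.round(np.median(p,0),3),'range x',np.round(np.percentile(p[:,0],[3,97]),3),'y',np.round(np.percentile(p[:,1],[3,97]),3),'z',np.round(np.percentile(p[:,2],[5,95]),3),'rect',[np.round(q) for q in r])
E
python3 tr.py pics/w7.png
```

```text
22.3 [ 0.38306729 -0.30541578  0.24197383] 0.45357606968882724
(401, 701, 3)
handle 172 mid [ 0.513 -0.215  0.082] range x [0.509 0.516] y [-0.232 -0.207] z [0.078 0.084] rect [array([ 512., -220.]), array([29.,  7.]), np.float64(88.0)]
handle 371 mid [ 0.476 -0.439  0.082] range x [0.471 0.482] y [-0.455 -0.425] z [0.065 0.084] rect [array([ 477., -441.]), array([32., 10.]), np.float64(80.0)]
handle 298 mid [ 0.475 -0.333  0.082] range x [0.469 0.481] y [-0.347 -0.318] z [0.078 0.084] rect [array([ 475., -333.]), array([33., 10.]), np.float64(78.0)]
teal 170 mid [ 0.453 -0.313  0.023] range x [0.445 0.463] y [-0.32  -0.303] z [0.018 0.026] rect [array([ 454., -313.]), array([14., 23.]), np.float64(52.0)]
teal 194 mid [ 0.443 -0.341  0.024] range x [0.432 0.454] y [-0.349 -0.334] z [0.02  0.026] rect [array([ 443., -340.]), array([17., 22.]), np.float64(48.0)]
white 40 mid [ 0.461 -0.415  0.02 ] range x [0.447 0.466] y [-0.425 -0.412] z [0.016 0.023] rect [array([ 457., -416.]), array([ 8., 24.]), np.float64(55.0)]
```

View pics/w7.png

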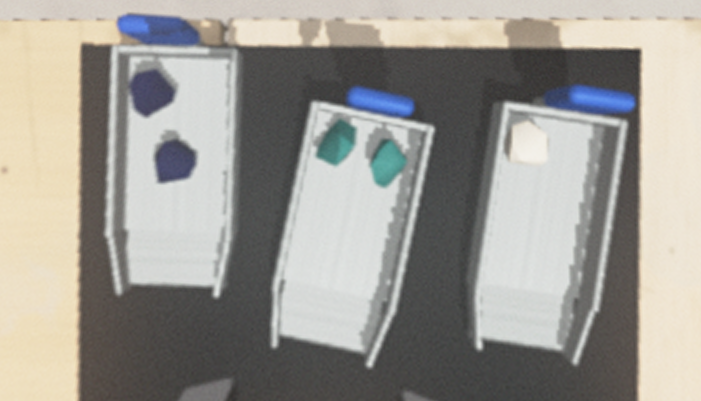

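```bash
python3 - <<'E'
from h import *
s=sense(); print(np.round(s['qpos'],3))
W=np.load('W.npy'); im=np.load('im.npy').astype(int); cm=camera_model('wrist')
# points higher than floor inside navy tray -> chip tops, dark blue
m=(W[...,0]>.41)&(W[...,0]<.505)&(W[...,1]<-.185)&(W[...,1]>-.245)&(im.sum(-1)<260)&(W[...,2]>.012)
n,l,st,c=cv2.connectedComponentsWithStats(m.astype(np.uint8))
for i in range(1,n):
    if st[i,4]>25:
        p=W[l==i]; print(st[i,4],np.round(np.percentile(p,[3,50,97],axis=0),3).tolist())
E
```

```text
[-0.788 -0.051  1.455  0.     1.738  0.852]
267 [[0.474, -0.213, 0.014], [0.485, -0.204, 0.021], [0.494, -0.195, 0.025]]
149 [[0.435, -0.227, 0.013], [0.447, -0.219, 0.02], [0.454, -0.209, 0.023]]
341 [[0.411, -0.245, 0.343], [0.415, -0.244, 0.347], [0.416, -0.24, 0.35]]
```

Request:
{"api": "move_arm", "payload": {"deltas": [[6,9,0,0.148],[6,9,0,0.148],[6,9,0,0.148],[6,9,0,0.148],[6,9,0,0.148],[6,9,-20,0.148],[6,9,-20,0.148],[6,9,-20,0.148],[7,8,-30,0.148],[7,8,-30,0.148]]}}

```text
time_s: 23.35
tcp_pos: [0.4461, -0.2163, 0.122]
tool_rot: [0.001, 0.759, 0.651, 0.0]
ft_force: [0.7, -0.7, -0.4]
grip_width: 0.456
grip_force: 0.0
```

Request:
{"api": "move_arm", "payload": {"deltas": [[0,0,-20,0.108],[0,0,0,0],[0,0,0,0],[0,0,0,0]]}}

```text
time_s: 23.75
tcp_pos: [0.4464, -0.2181, 0.1041]
tool_rot: [0.002, 0.726, 0.688, 0.0]
ft_force: [-0.1, 0.5, 0.7]
grip_width: 0.452
grip_force: 0.0
```

Request:
{"api": "move_arm", "payload": {"deltas": [[0,0,-30,0],[0,0,-25,0],[0,0,-15,0],[0,0,-8,0],[0,0,-4,0],[0,0,0,0],[0,0,0,0]]}}

```text
time_s: 24.45
tcp_pos: [0.4463, -0.2183, 0.0213]
tool_rot: [0.001, 0.726, 0.688, 0.0]
ft_force: [-0.3, -1.0, -0.1]
grip_width: 0.453
grip_force: 0.0
```

Request:
{"api": "move_arm", "payload": {"deltas": [[0,0,0,0],[0,0,0,0],[0,0,0,0],[0,0,0,0],[0,0,0,0]], "claw": 255}}

```text
time_s: 24.95
tcp_pos: [0.4456, -0.2179, 0.0204]
tool_rot: [0.0, 0.726, 0.688, 0.0]
ft_force: [-0.7, 0.6, 3.3]
grip_width: 0.235
grip_force: 29.4
```

Request:
{"api": "move_arm", "payload": {"deltas": [[0,0,40,0],[0,0,40,0],[0,15,30,0],[-4,37,0,0],[-4,37,0,0],[-5,37,0,0],[-5,37,0,0],[-5,37,0,0],[-5,37,0,0],[-5,37,0,0]]}}

```text
time_s: 25.95
tcp_pos: [0.4119, 0.0577, 0.1299]
tool_rot: [0.0, 0.726, 0.688, 0.0]
ft_force: [0.6, 0.3, -1.3]
grip_width: 0.234
grip_force: 29.3
```

Request:
{"api": "move_arm", "payload": {"deltas": [[-2,32,0,0],[0,0,0,0],[0,0,-35,0],[0,0,-35,0],[0,0,-20,0],[0,0,-6,0],[0,0,0,0],[0,0,0,0]]}}

```text
time_s: 26.75
tcp_pos: [0.4116, 0.088, 0.0352]
tool_rot: [0.001, 0.726, 0.688, 0.001]
ft_force: [0.1, 0.6, 0.6]
grip_width: 0.236
grip_force: 29.3
```

Request:
{"api": "move_arm", "payload": {"deltas": [[0,0,0,0],[0,0,0,0],[0,0,0,0],[0,0,40,0],[0,0,40,0],[0,0,20,0]], "claw": 140}}

```text
time_s: 27.35
tcp_pos: [0.4122, 0.0884, 0.1381]
tool_rot: [0.002, 0.726, 0.688, 0.002]
ft_force: [0.8, -0.1, 0.3]
grip_width: 0.457
grip_force: 0.0
```

Request:
{"api": "move_arm", "payload": {"deltas": [[10,-35,0,0],[10,-35,0,0],[10,-35,0,0],[10,-35,0,0],[10,-35,0,0],[10,-35,0,0],[10,-35,0,0],[10,-35,0,0],[20,-27,0,0],[0,0,0,0]]}}

```text
time_s: 28.35
tcp_pos: [0.5117, -0.222, 0.1336]
tool_rot: [0.001, 0.727, 0.687, -0.0]
ft_force: [0.9, 0.1, -0.4]
grip_width: 0.452
grip_force: 0.0
```

Request:
{"api": "move_arm", "payload": {"deltas": [[0,0,0,0],[0,0,0,0],[0,0,-30,0],[0,0,-30,0],[0,0,-20,0],[0,0,-4,0],[0,0,0,0],[0,0,0,0]]}}

```text
time_s: 29.15
tcp_pos: [0.5113, -0.2187, 0.0518]
tool_rot: [0.001, 0.725, 0.688, 0.0]
ft_force: [1.0, 0.6, 0.0]
grip_width: 0.453
grip_force: 0.0
```

Request:
{"api": "move_arm", "payload": {"deltas": [[0,0,0,0],[0,0,0,0],[0,0,0,0],[0,0,0,0],[0,0,0,0]], "claw": 255}}

```text
time_s: 29.65
tcp_pos: [0.5108, -0.219, 0.0505]
tool_rot: [0.001, 0.726, 0.688, 0.0]
ft_force: [1.3, 0.2, 1.0]
grip_width: 0.102
grip_force: 30.0
```

Request:
{"api": "move_arm", "payload": {"deltas": [[0,0,4,0],[-6,0,0,0],[-16,0,0,0],[-30,0,0,0],[-45,0,0,0],[0,0,0,0],[0,0,0,0],[0,0,0,0]]}}

```text
time_s: 30.45
tcp_pos: [0.4141, -0.219, 0.0544]
tool_rot: [0.001, 0.726, 0.688, 0.0]
ft_force: [0.1, 0.6, -1.9]
grip_width: 0.103
grip_force: 30.0
```

```bash
python3 - <<'E'
from h import *
im,d=grab_frame('top'); cm=camera_model('top')
o=ortho('',.24,.54,-.53,-.11,.006,0.6,im,cm)
w,_=grab_frame('wrist')
cv2.imwrite('pics/t8.png',np.vstack([cv2.resize(o,(512,366)),w])[:,:] if 0 else np.hstack([cv2.resize(o,(400,286)),cv2.resize(w,(381,286))]))
E
```

```text
(no output)
```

View pics/t8.png

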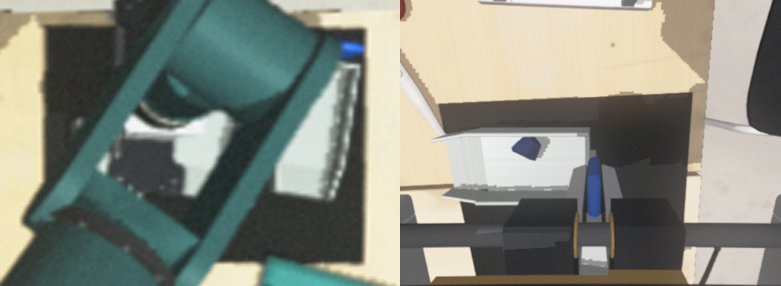

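Request:
{"api": "move_arm", "payload": {"deltas": [[0,0,-3,0],[0,0,-1.5,0],[0,0,0,0],[0,0,0,0]]}}

```text
time_s: 30.95
tcp_pos: [0.4145, -0.2192, 0.0505]
tool_rot: [0.001, 0.725, 0.688, 0.0]
ft_force: [1.8, 0.7, 4.0]
grip_width: 0.103
grip_force: 30.0
```

Request:
{"api": "move_arm", "payload": {"deltas": [[0,0,0,0],[0,0,0,0],[0,0,0,0],[0,0,0,0],[0,0,40,0],[0,0,40,0],[-15,-15,20,0],[-15,-15,0,0],[0,0,0,0],[0,0,0,0]], "claw": 140}}

```text
time_s: 31.95
tcp_pos: [0.3832, -0.2485, 0.1491]
tool_rot: [-0.0, 0.726, 0.688, 0.0]
ft_force: [-0.1, 0.2, -0.1]
grip_width: 0.454
grip_force: 0.0
```

```bash
cat > chips.py <<'E'
from h import *
s=sense(); print(s['time_s'],np.round(s['tcp_pos'],4),round(s['grip_width'],3))
im,d=grab_frame('wrist'); cm=camera_model('wrist')
R=np.array(cm['R']);t=np.array(cm['t']);f=192/np.tan(np.radians(cm['fovy'])/2)
v,u=np.mgrid[0:384,0:512]; q=cv2.undistortPoints(np.stack([u,v],-1).reshape(-1,1,2).astype(np.float64),np.array([[f,0,cm['cx']],[0,f,cm['cy']],[0,0,1.]]),np.array([cm['k1'],0,0,0.])).reshape(384,512,2)
W=(np.dstack([q,np.ones((384,512))])*d[...,None]-t)@R
np.save('W.npy',W); np.save('im.npy',im)
hsv=cv2.cvtColor(im,cv2.COLOR_BGR2HSV).astype(int); H,S,V=[hsv[...,i] for i in range(3)]
roi=(W[...,0]>.24)&(W[...,0]<.53)&(W[...,1]>-.54)&(W[...,1]<.2)&(d>0)&(W[...,2]<.09)
z=W[...,2]; b=im.astype(int)
m={'handle':roi&(z>.04)&(S>120)&(H>95)&(H<130),'navy':roi&(z<.05)&(z>.011)&(H>105)&(H<140)&(S>60)&(V<140),'teal':roi&(z<.05)&(z>.009)&(S>90)&(H>70)&(H<105),'white':roi&(z<.034)&(z>.012)&(V>120)&(b[...,2]-b[...,0]>12)&(W[...,1]<-.15)}
for k,a in m.items():
    n,l,st,c=cv2.connectedComponentsWithStats(a.astype(np.uint8))
    for i in range(1,n):
        if st[i,4]<60: continue
        p=W[l==i]; lo,me,hi=np.percentile(p,[2,50,98],axis=0)
        r=cv2.minAreaRect((p[:,:2]*1000).astype(np.float32))
        print(k,st[i,4],'ctr',np.round((lo+hi)/2,3),'ext',np.round(hi-lo,3),'zmax',round(hi[2],3),'uv',np.round(c[i]),np.round(r[1]),round(r[2]))
E
python3 chips.py
```

```text
31.95 [ 0.3832 -0.2485  0.1491] 0.454
handle 419 ctr [ 0.414 -0.219  0.081] ext [0.009 0.03  0.006] zmax 0.084 uv [297. 169.] [32.  9.] 88
handle 105 ctr [ 0.475 -0.32   0.054] ext [0.007 0.009 0.02 ] zmax 0.064 uv [357. 261.] [14.  4.] 54
navy 266 ctr [ 0.351 -0.197  0.021] ext [0.021 0.016 0.007] zmax 0.025 uv [225. 140.] [22. 16.] 38
navy 66 ctr [ 0.477 -0.321  0.045] ext [0.01  0.011 0.009] zmax 0.05 uv [355. 258.] [14.  7.] 41
teal 223 ctr [ 0.455 -0.311  0.02 ] ext [0.019 0.018 0.011] zmax 0.026 uv [329. 241.] [16. 23.] 48
```

Request:
{"api": "move_arm", "payload": {"deltas": [[-16,25,0,0],[-16,24,-20,0],[0,0,-30,0],[0,0,0,0],[0,0,0,0],[0,0,-30,0],[0,0,-25,0],[0,0,-15,0],[0,0,-7,0],[0,0,-1,0]]}}

```text
time_s: 33.0
tcp_pos: [0.352, -0.2002, 0.0219]
tool_rot: [0.0, 0.726, 0.688, 0.0]
ft_force: [-0.3, 0.1, 0.8]
grip_width: 0.453
grip_force: 0.0
```

Request:
{"api": "move_arm", "payload": {"deltas": [[0,0,0,0],[0,0,0,0],[0,0,0,0],[0,0,0,0],[0,0,0,0],[0,0,0,0]], "claw": 255}}

```text
time_s: 33.6
tcp_pos: [0.3524, -0.2003, 0.0226]
tool_rot: [0.001, 0.726, 0.688, 0.0]
ft_force: [1.3, -0.3, 5.0]
grip_width: 0.257
grip_force: 29.6
```

Request:
{"api": "move_arm", "payload": {"deltas": [[0,0,40,0],[0,0,40,0],[5,20,30,0],[7,38,0,0],[8,38,0,0],[8,38,0,0],[8,38,0,0],[8,38,0,0],[8,38,0,0],[8,38,0,0]]}}

```text
time_s: 34.6
tcp_pos: [0.4108, 0.0878, 0.1309]
tool_rot: [-0.0, 0.726, 0.688, -0.001]
ft_force: [0.4, 0.1, 0.1]
grip_width: 0.256
grip_force: 29.4
```

Request:
{"api": "move_arm", "payload": {"deltas": [[1,38,0,0],[0,22,0,0],[0,0,0,0],[0,0,-35,0],[0,0,-35,0],[0,0,-20,0],[0,0,-6,0],[0,0,0,0],[0,0,0,0]]}}

```text
time_s: 35.5
tcp_pos: [0.4134, 0.1459, 0.0367]
tool_rot: [0.001, 0.726, 0.688, 0.001]
ft_force: [0.7, 0.5, 0.8]
grip_width: 0.256
grip_force: 29.4
```

Request:
{"api": "move_arm", "payload": {"deltas": [[0,0,0,0],[0,0,0,0],[0,0,0,0],[0,0,40,0],[0,0,40,0],[0,0,20,0]], "claw": 140}}

```text
time_s: 36.1
tcp_pos: [0.4142, 0.1467, 0.1396]
tool_rot: [0.002, 0.726, 0.688, 0.003]
ft_force: [0.5, 0.4, 0.5]
grip_width: 0.45
grip_force: 0.0
```

Request:
{"api": "move_arm", "payload": {"deltas": [[5,-37,0,-0.012],[5,-37,0,-0.012],[5,-37,0,-0.012],[5,-37,0,-0.012],[5,-37,0,-0.012],[5,-37,0,-0.012],[5,-37,0,-0.012],[5,-37,0,-0.012],[5,-37,0,-0.012],[5,-37,0,-0.012]]}}

```text
time_s: 37.1
tcp_pos: [0.4626, -0.2254, 0.136]
tool_rot: [0.0, 0.766, 0.643, 0.0]
ft_force: [0.4, 0.6, 0.1]
grip_width: 0.45
grip_force: 0.0
```

Request:
{"api": "move_arm", "payload": {"deltas": [[5,-37,0,0],[4,-37,0,0],[2,-35,0,0],[0,0,0,0],[0,0,0,0],[0,0,0,0]]}}

```text
time_s: 37.7
tcp_pos: [0.4735, -0.3317, 0.1356]
tool_rot: [-0.0, 0.765, 0.644, 0.0]
ft_force: [-0.1, -0.6, 0.3]
grip_width: 0.452
grip_force: 0.0
```

```bash
python3 chips.py
```

```text
37.7 [ 0.4735 -0.3317  0.1356] 0.452
handle 568 ctr [ 0.415 -0.22   0.081] ext [0.008 0.029 0.005] zmax 0.084 uv [151.  75.] [31.  8.] 86
handle 423 ctr [ 0.476 -0.332  0.076] ext [0.011 0.03  0.016] zmax 0.084 uv [263. 211.] [33.  9.] 77
handle 72 ctr [ 0.475 -0.449  0.082] ext [0.007 0.009 0.004] zmax 0.084 uv [285. 336.] [10.  8.] 37
navy 127 ctr [ 0.418 -0.221  0.04 ] ext [0.005 0.031 0.021] zmax 0.05 uv [172.  82.] [33.  4.] 86
teal 280 ctr [ 0.453 -0.311  0.022] ext [0.018 0.018 0.009] zmax 0.026 uv [235. 176.] [14. 25.] 43
teal 268 ctr [ 0.442 -0.341  0.022] ext [0.022 0.017 0.008] zmax 0.026 uv [231. 206.] [16. 22.] 50
teal 568 ctr [ 0.254 -0.4    0.012] ext [0.027 0.032 0.003] zmax 0.013 uv [ 72. 282.] [29. 37.] 0
white 232 ctr [ 0.454 -0.421  0.021] ext [0.023 0.019 0.007] zmax 0.024 uv [258. 273.] [19. 25.] 79
```

Request:
{"api": "move_arm", "payload": {"deltas": [[2,0,-30,-0.04],[0,0,-30,0],[0,0,-20,0],[0,0,-5,0],[0,0,0,0],[0,0,0,0]]}}

```text
time_s: 38.35
tcp_pos: [0.4764, -0.3329, 0.0522]
tool_rot: [0.001, 0.778, 0.628, 0.0]
ft_force: [-0.2, 0.7, -0.0]
grip_width: 0.452
grip_force: 0.0
```

Request:
{"api": "move_arm", "payload": {"deltas": [[0,0,0,0],[0,0,0,0],[0,0,0,0],[0,0,0,0],[0,0,0,0]], "claw": 255}}

```text
time_s: 38.85
tcp_pos: [0.4755, -0.3329, 0.0508]
tool_rot: [0.0, 0.778, 0.628, -0.0]
ft_force: [0.1, -1.0, 0.7]
grip_width: 0.102
grip_force: 30.0
```

Request:
{"api": "move_arm", "payload": {"deltas": [[0,0,4,0],[10,-2,0,0],[10,-2,0,0],[10,-2,0,0],[10,-2,0,0],[0,0,0,0],[0,0,0,0]]}}

```text
time_s: 39.55
tcp_pos: [0.5156, -0.3406, 0.0541]
tool_rot: [-0.0, 0.778, 0.628, -0.0]
ft_force: [0.0, 0.7, -2.0]
grip_width: 0.107
grip_force: 30.0
```

Request:
{"api": "move_arm", "payload": {"deltas": [[-6,1.3,0,0],[-16,3.3,0,0],[-30,6.5,0,0],[-45,9.5,0,0],[0,0,0,0],[0,0,0,0],[0,0,0,0]]}}

```text
time_s: 40.25
tcp_pos: [0.4192, -0.3209, 0.0555]
tool_rot: [0.001, 0.778, 0.628, 0.0]
ft_force: [0.4, -0.2, -2.8]
grip_width: 0.106
grip_force: 30.0
```

Set down, release, rise, look.

Request:
{"api": "move_arm", "payload": {"deltas": [[0,0,-3,0],[0,0,-1.5,0],[0,0,0,0],[0,0,0,0]]}}

```text
time_s: 40.65
tcp_pos: [0.4195, -0.3208, 0.0509]
tool_rot: [0.001, 0.778, 0.628, 0.0]
ft_force: [1.0, -0.1, 2.5]
grip_width: 0.107
grip_force: 30.0
```

Request:
{"api": "move_arm", "payload": {"deltas": [[0,0,0,0],[0,0,0,0],[0,0,0,0],[0,0,0,0],[0,0,40,0],[0,0,40,0],[-15,-15,20,0],[-15,-15,0,0],[0,0,0,0],[0,0,0,0]], "claw": 140}}

```text
time_s: 41.65
tcp_pos: [0.3883, -0.3498, 0.1496]
tool_rot: [-0.0, 0.779, 0.628, 0.0]
ft_force: [0.1, -0.2, -0.2]
grip_width: 0.448
grip_force: 0.0
```

```bash
python3 chips.py; python3 -c "
from h import *
cv2.imwrite('pics/w9.png',np.load('im.npy'))"
```

```text
41.65 [ 0.3883 -0.3498  0.1496] 0.448
handle 658 ctr [ 0.414 -0.221  0.074] ext [0.009 0.031 0.018] zmax 0.083 uv [258.  32.] [34. 10.] 86
handle 410 ctr [ 0.42  -0.32   0.081] ext [0.012 0.03  0.004] zmax 0.083 uv [290. 164.] [33.  9.] 77
handle 164 ctr [ 0.476 -0.433  0.062] ext [0.008 0.016 0.035] zmax 0.08 uv [366. 260.] [20.  6.] 60
navy 89 ctr [ 0.477 -0.433  0.045] ext [0.011 0.019 0.01 ] zmax 0.05 uv [362. 253.] [22.  7.] 58
teal 202 ctr [ 0.351 -0.288  0.022] ext [0.015 0.014 0.008] zmax 0.025 uv [210. 138.] [13. 18.] 71
teal 270 ctr [ 0.35  -0.319  0.022] ext [0.022 0.016 0.008] zmax 0.026 uv [218. 168.] [15. 23.] 51
teal 470 ctr [ 0.253 -0.401  0.011] ext [0.024 0.027 0.003] zmax 0.013 uv [152. 255.] [29. 28.] 81
white 276 ctr [ 0.454 -0.421  0.02 ] ext [0.023 0.02  0.009] zmax 0.024 uv [334. 237.] [24. 21.] 1
```

View pics/w9.png

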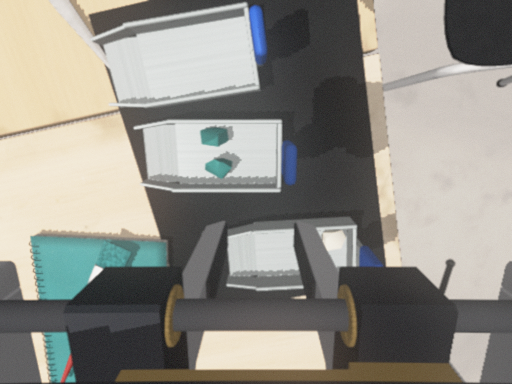

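Request:
{"api": "move_arm", "payload": {"deltas": [[-19,15,0,0],[-19,14,-20,0],[0,0,-30,0],[0,0,0,0],[0,0,0,0],[0,0,-30,0],[0,0,-25,0],[0,0,-15,0],[0,0,-7,0],[0,0,-1,0]]}}

```text
time_s: 42.7
tcp_pos: [0.351, -0.3214, 0.0224]
tool_rot: [0.0, 0.778, 0.628, 0.0]
ft_force: [-0.6, 0.4, 0.2]
grip_width: 0.455
grip_force: 0.0
```

Request:
{"api": "move_arm", "payload": {"deltas": [[0,0,0,0],[0,0,0,0],[0,0,0,0],[0,0,0,0],[0,0,0,0],[0,0,0,0]], "claw": 255}}

```text
time_s: 43.3
tcp_pos: [0.3513, -0.322, 0.0234]
tool_rot: [0.002, 0.778, 0.628, 0.0]
ft_force: [0.9, -0.3, 5.3]
grip_width: 0.267
grip_force: 29.4
```

Request:
{"api": "move_arm", "payload": {"deltas": [[0,0,40,0],[0,0,40,0],[0,20,30,0],[6,38,0,0],[6,38,0,0],[6,38,0,0],[6,38,0,0],[6,38,0,0],[6,38,0,0],[6,38,0,0]]}}

```text
time_s: 44.3
tcp_pos: [0.3918, -0.0336, 0.1314]
tool_rot: [-0.0, 0.778, 0.628, -0.0]
ft_force: [2.0, -0.8, -0.7]
grip_width: 0.266
grip_force: 29.0
```

Request:
{"api": "move_arm", "payload": {"deltas": [[6,38,0,0],[6,38,0,0],[5,38,0,0],[4,36,0,0],[0,0,0,0],[0,0,-35,0],[0,0,-35,0],[0,0,-12,0],[0,0,0,0],[0,0,0,0]]}}

```text
time_s: 45.3
tcp_pos: [0.4141, 0.1144, 0.051]
tool_rot: [0.0, 0.779, 0.628, 0.0]
ft_force: [1.0, -0.1, -0.1]
grip_width: 0.263
grip_force: 29.0
```

Request:
{"api": "move_arm", "payload": {"deltas": [[0,0,0,0],[0,0,0,0],[0,0,0,0],[0,0,40,0],[0,0,40,0],[0,0,10,0]], "claw": 140}}

```text
time_s: 45.9
tcp_pos: [0.4164, 0.1153, 0.1455]
tool_rot: [0.003, 0.778, 0.628, 0.004]
ft_force: [0.8, -0.6, -0.6]
grip_width: 0.451
grip_force: 0.0
```

Request:
{"api": "move_arm", "payload": {"deltas": [[-6,-38,0,0],[-6,-38,0,0],[-6,-38,0,0],[-6,-38,0,0],[-6,-38,0,0],[-6,-38,0,0],[-6,-38,0,0],[-6,-38,0,0],[-6,-38,0,0],[-5,-38,0,0]]}}

```text
time_s: 46.9
tcp_pos: [0.3538, -0.2666, 0.1397]
tool_rot: [-0.0, 0.778, 0.628, 0.0]
ft_force: [0.4, 0.3, 0.5]
grip_width: 0.45
grip_force: 0.0
```

Request:
{"api": "move_arm", "payload": {"deltas": [[0,-20,0,0],[0,-6,-20,0],[0,0,-20,0],[0,0,0,0],[0,0,0,0],[0,0,0,0]]}}

```text
time_s: 47.5
tcp_pos: [0.355, -0.2914, 0.1011]
tool_rot: [0.001, 0.778, 0.628, 0.0]
ft_force: [0.5, 0.9, 0.2]
grip_width: 0.448
grip_force: 0.0
```

```bash
python3 chips.py
```

```text
47.5 [ 0.355  -0.2914  0.1011] 0.448
handle 1230 ctr [ 0.414 -0.22   0.066] ext [0.01  0.03  0.035] zmax 0.084 uv [326. 100.] [33. 10.] 87
handle 1241 ctr [ 0.418 -0.319  0.064] ext [0.013 0.029 0.038] zmax 0.084 uv [352. 238.] [33. 10.] 78
handle 169 ctr [ 0.478 -0.432  0.08 ] ext [0.007 0.014 0.007] zmax 0.084 uv [455. 362.] [17.  8.] 78
navy 63 ctr [ 0.41  -0.224  0.042] ext [0.002 0.023 0.015] zmax 0.05 uv [313. 109.] [23.  1.] 87
navy 129 ctr [ 0.419 -0.319  0.046] ext [0.013 0.028 0.009] zmax 0.05 uv [341. 222.] [32.  7.] 65
teal 291 ctr [ 0.351 -0.288  0.022] ext [0.016 0.015 0.008] zmax 0.026 uv [254. 200.] [15. 17.] 78
```

Chip at (.352, -.289), same as before; TCP is 3 mm off in x. Descend.

Request:
{"api": "move_arm", "payload": {"deltas": [[-2,2,-30,0],[0,0,-25,0],[0,0,-15,0],[0,0,-8,0],[0,0,-1,0],[0,0,0,0],[0,0,0,0]]}}

```text
time_s: 48.25
tcp_pos: [0.3533, -0.2899, 0.0224]
tool_rot: [0.001, 0.778, 0.628, 0.0]
ft_force: [-0.4, -0.2, -0.4]
grip_width: 0.451
grip_force: 0.0
```

Request:
{"api": "move_arm", "payload": {"deltas": [[0,0,0,0],[0,0,0,0],[0,0,0,0],[0,0,0,0],[0,0,0,0],[0,0,0,0]], "claw": 255}}

```text
time_s: 48.85
tcp_pos: [0.3532, -0.2896, 0.0223]
tool_rot: [0.001, 0.778, 0.628, 0.0]
ft_force: [-0.4, 0.4, 5.2]
grip_width: 0.233
grip_force: 28.5
```

Request:
{"api": "move_arm", "payload": {"deltas": [[0,0,40,0],[0,0,40,0],[0,20,30,0],[6,38,0,0],[6,38,0,0],[6,38,0,0],[6,38,0,0],[6,38,0,0],[6,38,0,0],[6,38,0,0]]}}

```text
time_s: 49.85
tcp_pos: [0.3942, -0.0017, 0.1308]
tool_rot: [0.0, 0.778, 0.628, -0.0]
ft_force: [0.3, -0.0, 0.2]
grip_width: 0.185
grip_force: 28.8
```

Request:
{"api": "move_arm", "payload": {"deltas": [[4,35,0,0],[4,35,0,0],[3,35,0,0],[0,2,0,0],[0,0,0,0],[0,0,-35,0],[0,0,-35,0],[0,0,-9,0],[0,0,0,0],[0,0,0,0]]}}

```text
time_s: 50.85
tcp_pos: [0.4065, 0.1032, 0.0534]
tool_rot: [0.001, 0.779, 0.627, 0.001]
ft_force: [0.2, 0.7, 0.8]
grip_width: 0.191
grip_force: 28.8
```

Request:
{"api": "move_arm", "payload": {"deltas": [[0,0,0,0],[0,0,0,0],[0,0,0,0],[0,0,40,0],[-5,-35,40,0],[-5,-35,40,0],[0,0,0,0],[0,0,0,0],[0,0,0,0]], "claw": 140}}

```text
time_s: 51.75
tcp_pos: [0.3954, 0.0388, 0.1657]
tool_rot: [-0.001, 0.778, 0.628, -0.001]
ft_force: [-0.2, 1.3, 0.5]
grip_width: 0.453
grip_force: 0.0
```

```bash
python3 chips.py; python3 -c "
from h import *
cv2.imwrite('pics/w10.png',np.load('im.npy'))"
```

```text
51.75 [0.3954 0.0388 0.1657] 0.453
```

View pics/w10.png

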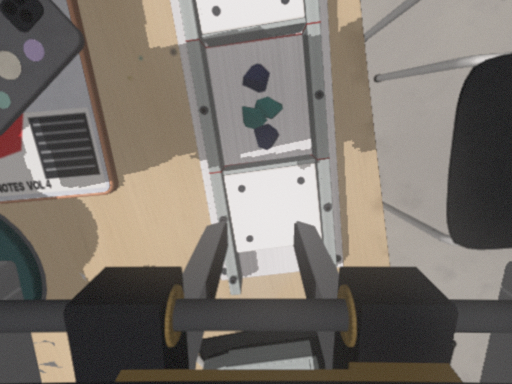

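Request:
{"api": "move_arm", "payload": {"deltas": [[6,-37,-3,0.02],[6,-37,-3,0],[6,-37,-3,0],[6,-37,-3,0],[6,-37,-3,0],[6,-37,-3,0],[6,-37,-3,0],[6,-37,-2,0],[6,-37,0,0],[6,-37,0,0]]}}

```text
time_s: 52.8
tcp_pos: [0.4561, -0.3316, 0.1414]
tool_rot: [-0.002, 0.771, 0.636, -0.0]
ft_force: [0.1, -0.4, 0.0]
grip_width: 0.452
grip_force: 0.0
```

Request:
{"api": "move_arm", "payload": {"deltas": [[6,-37,0,0],[6,-37,0,0],[9,-36,0,0],[0,0,0,0],[0,0,0,0],[0,0,0,0]]}}

```text
time_s: 53.4
tcp_pos: [0.4773, -0.4398, 0.1428]
tool_rot: [-0.001, 0.771, 0.636, 0.0]
ft_force: [0.2, 0.6, -0.6]
grip_width: 0.449
grip_force: 0.0
```

```bash
python3 chips.py
```

```text
53.4 [ 0.4773 -0.4398  0.1428] 0.449
handle 556 ctr [ 0.42  -0.322  0.082] ext [0.011 0.029 0.005] zmax 0.084 uv [152.  69.] [32.  9.] 78
handle 345 ctr [ 0.477 -0.441  0.083] ext [0.01  0.029 0.004] zmax 0.084 uv [260. 209.] [31.  8.] 82
navy 120 ctr [ 0.423 -0.323  0.04 ] ext [0.007 0.03  0.019] zmax 0.05 uv [171.  76.] [32.  4.] 79
teal 1522 ctr [ 0.253 -0.435  0.012] ext [0.025 0.096 0.003] zmax 0.014 uv [ 46. 212.] [109.  30.] 76
white 262 ctr [ 0.455 -0.423  0.021] ext [0.021 0.021 0.007] zmax 0.024 uv [237. 175.] [20. 25.] 16
```

Request:
{"api": "move_arm", "payload": {"deltas": [[0,-1,-30,0.03],[0,0,-30,0],[0,0,-25,0],[0,0,-6,0],[0,0,0,0],[0,0,0,0]]}}

```text
time_s: 54.05
tcp_pos: [0.4779, -0.443, 0.055]
tool_rot: [0.002, 0.762, 0.647, 0.0]
ft_force: [1.3, -0.1, 0.7]
grip_width: 0.451
grip_force: 0.0
```

Request:
{"api": "move_arm", "payload": {"deltas": [[0,0,0,0],[0,0,0,0],[0,0,0,0],[0,0,0,0],[0,0,0,0]], "claw": 255}}

```text
time_s: 54.55
tcp_pos: [0.477, -0.4429, 0.0533]
tool_rot: [0.0, 0.762, 0.647, -0.0]
ft_force: [0.2, 0.0, 1.0]
grip_width: 0.107
grip_force: 30.0
```

Request:
{"api": "move_arm", "payload": {"deltas": [[0,0,4,0],[10,-1.5,0,0],[10,-1.5,0,0],[10,-1.5,0,0],[10,-1.5,0,0],[0,0,0,0],[0,0,0,0]]}}

```text
time_s: 55.25
tcp_pos: [0.5174, -0.4485, 0.0566]
tool_rot: [-0.0, 0.762, 0.647, -0.0]
ft_force: [0.0, 0.3, -1.8]
grip_width: 0.106
grip_force: 30.0
```

Request:
{"api": "move_arm", "payload": {"deltas": [[-6,1,0,0],[-16,2.5,0,0],[-30,4.5,0,0],[-45,7,0,0],[0,0,0,0],[0,0,0,0],[0,0,0,0]]}}

```text
time_s: 55.95
tcp_pos: [0.4206, -0.4344, 0.0579]
tool_rot: [0.001, 0.762, 0.647, 0.0]
ft_force: [0.1, 0.2, -2.9]
grip_width: 0.105
grip_force: 30.0
```

Request:
{"api": "move_arm", "payload": {"deltas": [[0,0,-3,0],[0,0,-1.5,0],[0,0,0,0],[0,0,0,0]]}}

```text
time_s: 56.35
tcp_pos: [0.4211, -0.4343, 0.0534]
tool_rot: [0.001, 0.762, 0.647, 0.0]
ft_force: [1.5, -0.7, 2.2]
grip_width: 0.106
grip_force: 30.0
```

Request:
{"api": "move_arm", "payload": {"deltas": [[0,0,0,0],[0,0,0,0],[0,0,0,0],[0,0,0,0],[0,0,40,0],[0,0,40,0],[-15,-15,20,0],[-15,-15,0,0],[0,0,0,0],[0,0,0,0]], "claw": 140}}

```text
time_s: 57.35
tcp_pos: [0.3899, -0.4633, 0.1518]
tool_rot: [-0.001, 0.763, 0.647, 0.0]
ft_force: [0.2, 0.7, -0.2]
grip_width: 0.451
grip_force: 0.0
```

```bash
python3 chips.py
```

```text
57.35 [ 0.3899 -0.4633  0.1518] 0.451
handle 546 ctr [ 0.419 -0.326  0.068] ext [0.011 0.023 0.03 ] zmax 0.083 uv [268.  21.] [25.  9.] 78
handle 348 ctr [ 0.422 -0.432  0.081] ext [0.009 0.029 0.004] zmax 0.083 uv [292. 162.] [32.  8.] 82
teal 1267 ctr [ 0.251 -0.435  0.011] ext [0.021 0.087 0.003] zmax 0.013 uv [122. 173.] [ 23. 102.] 0
white 227 ctr [ 0.356 -0.404  0.02 ] ext [0.022 0.021 0.007] zmax 0.023 uv [219. 133.] [20. 24.] 24
```

Request:
{"api": "move_arm", "payload": {"deltas": [[-17,29,0,0],[-17,29,-20,0],[0,0,-30,0],[0,0,0,0],[0,0,0,0],[0,0,-30,0],[0,0,-25,0],[0,0,-15,0],[0,0,-8,0],[0,0,-2,0]]}}

```text
time_s: 58.4
tcp_pos: [0.3567, -0.4062, 0.0227]
tool_rot: [0.0, 0.762, 0.647, 0.0]
ft_force: [0.1, 0.2, -0.4]
grip_width: 0.449
grip_force: 0.0
```

Request:
{"api": "move_arm", "payload": {"deltas": [[0,0,0,0],[0,0,0,0],[0,0,0,0],[0,0,0,0],[0,0,0,0],[0,0,0,0]], "claw": 255}}

```text
time_s: 59.0
tcp_pos: [0.3565, -0.4065, 0.0237]
tool_rot: [0.001, 0.762, 0.647, -0.0]
ft_force: [-0.6, 0.0, 5.4]
grip_width: 0.243
grip_force: 29.8
```

Request:
{"api": "move_arm", "payload": {"deltas": [[0,0,40,0],[0,0,40,0],[0,20,30,0],[4,38,0,0],[4,38,0,0],[4,38,0,0],[4,38,0,0],[4,38,0,0],[4,38,0,0],[4,38,0,0]]}}

```text
time_s: 60.0
tcp_pos: [0.3837, -0.118, 0.132]
tool_rot: [-0.0, 0.762, 0.647, 0.0]
ft_force: [0.7, -0.6, -0.4]
grip_width: 0.243
grip_force: 29.9
```

Request:
{"api": "move_arm", "payload": {"deltas": [[4,35,0,0],[4,35,0,0],[4,35,0,0],[4,35,0,0],[4,35,0,0],[5,35,0,0],[4,35,0,0],[0,2,0,0],[0,0,0,0],[0,0,0,0]]}}

```text
time_s: 61.0
tcp_pos: [0.4128, 0.1266, 0.1321]
tool_rot: [0.0, 0.763, 0.647, -0.0]
ft_force: [-0.7, 0.1, -0.6]
grip_width: 0.242
grip_force: 29.9
```

Request:
{"api": "move_arm", "payload": {"deltas": [[0,0,-35,0],[0,0,-35,0],[0,0,-9,0],[0,0,0,0],[0,0,0,0]]}}

```text
time_s: 61.5
tcp_pos: [0.4142, 0.1269, 0.0549]
tool_rot: [0.001, 0.763, 0.647, 0.001]
ft_force: [0.5, -0.1, 0.2]
grip_width: 0.241
grip_force: 29.9
```

Request:
{"api": "move_arm", "payload": {"deltas": [[0,0,0,0],[0,0,0,0],[0,0,0,0],[0,0,40,0],[-5,-35,40,0],[-5,-35,40,0],[0,-25,0,0],[0,0,0,0],[0,0,0,0],[0,0,0,0]], "claw": 140}}

```text
time_s: 62.5
tcp_pos: [0.4032, 0.0376, 0.1675]
tool_rot: [-0.001, 0.762, 0.648, -0.0]
ft_force: [0.0, -0.6, -0.6]
grip_width: 0.453
grip_force: 0.0
```

```bash
python3 - <<'E'
from h import *
print(sense()['time_s'],sense()['tcp_pos'])
im,d=grab_frame('wrist'); cm=camera_model('wrist')
o=ortho('',.34,.48,.02,.22,.010,0.4,im,cm)
t,_=grab_frame('top'); ot=ortho('',.24,.54,-.53,-.11,.006,1.0,t,camera_model('top'))
s=np.zeros((max(o.shape[0],ot.shape[0]),o.shape[1]+ 260,3),np.uint8)
ot=cv2.resize(ot,(260,186)); s=np.zeros((o.shape[0],o.shape[1]+260,3),np.uint8); s[:,:o.shape[1]]=o; s[:186,o.shape[1]:]=ot
cv2.imwrite('pics/w11.png',s)
E
```

```text
62.5 [0.40317957 0.03757091 0.16751644]
```

View pics/w11.png

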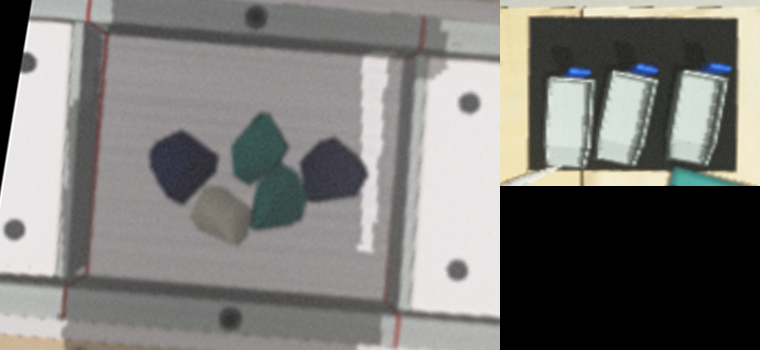

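```bash
python3 - <<'E'
from h import *
t,d=grab_frame('top'); cm=camera_model('top')
for n,(hx,hy,a) in {'navy':(.414,-.219,.05),'teal':(.419,-.321,.2),'white':(.422,-.432,.15)}.items():
    ux=np.array([-np.cos(a),np.sin(a)]); uy=np.array([-ux[1],ux[0]]); P=[]
    for x in range(25,108,6):
        for y in range(-18,19,6):
            X=np.array([hx,hy])+ux*x/1e3+uy*y/1e3; p=proj(cm,[*X,.006]); P.append(world(cm,p,d[int(round(p[1])),int(round(p[0]))]))
    P=np.array(P); A=np.c_[P[:,:2]-P[:,:2].mean(0),np.ones(len(P))]; k=np.linalg.lstsq(A,P[:,2],rcond=None)[0]; print(n,np.round(k,4),np.round(P[:,:2].mean(0),3))
E
```

```text
navy [ 0.0072 -0.011   0.0064] [ 0.35  -0.216]
teal [-0.0063  0.0096  0.0067] [ 0.356 -0.308]
white [0.1403 2.4129 0.0305] [ 0.357 -0.412]
```

```bash
python3 -c "
from station import *
print(hand_in())"
```

```text
the job is handed in; nothing more can be done
None
```

The job is handed in, with no verdict returned. In the last pictures both bulkhead faces were within about 1 mm of their lines, and all five chips (2 navy, 2 teal, 1 white) lay in the cell. I moved the chips one by one with the gripper, because the arm's moves could not tilt the trays to pour. All three trays were back on the mat: navy and teal measured flat, but the white tray's flatness check gave no usable reading. I did not touch the dye bottle or the petri dish.

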